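# Take the pellet die apart

## Robot

A 7-joint arm with a two-finger parallel gripper is mounted at the origin on a cart in front of the work surface, level with it; the furniture and walls round the work are solid. World frame = base frame: x ahead of the robot, y to its left, z up, the work surface at z = 0. Lengths are in m, angles in degrees, forces in N, time in s.
With the tool pointing down it reaches from about 0.4 to 0.85 m from the base axis. Payload 4.5 kg.
Tool frame: the origin (TCP) lies between the finger pads; the fingertips stand 17 mm ahead of it and the grasp point (between the pads) lies 2 mm behind it; z points along the fingers, y is the line along which they close (so a half turn about z gives the same grasp; the last joint's range is limited). The gripper opens to 88 mm and grips with 3 to 60 N. Pads are 18 mm wide; open, the fingers measure 123 mm over their backs; the gripper's body (75 mm by 187 mm) begins 45 mm behind the grasp point.
Start: joints at [73.556, 39.483, -11.15, 89.685, 9.013, 51.709, -12.324], TCP at [0.197, -0.593, 0.256] pointing down, gripper open.
Joint ranges: [-172.22, 172.22], [-26.19, 119.32], [-84.43, 86.54], [7.71, 146.69], [-57.33, 237.33], [2.42, 119.75], [-152.13, 152.13]. Speed limits (degrees/s): [147.25, 147.25, 180, 180, 180, 180, 180].

## Interface

Orientations are given as [roll, pitch, yaw] about the fixed x, y, z axes, in that order (R = Rz(yaw) Ry(pitch) Rx(roll)).
In Python, from plant import ctrl gives the robot as it stands.
- The arm moves only by the shell command python3 -m inch 'ROWS' [OPENING]. ROWS is a JSON object of lists of equal length, an entry for each row: "translation": the shift along the tool's x, y, z in mm, a list of three; "roll": the turn about the tool's z in rad. In form: {"translation": [[tx, ty, tz], ...], "roll": [roll, ...]}. A call has 1 to 12 rows; each row shifts and turns the commanded pose from where the row before left it, along the tool's axes as they then stand; what a row does not reach is not made up. A row lasts 1/10 s, in which the tool goes at most 50 mm and 8.59 degrees, less where a joint would pass 70% of its speed; a pose out of reach is approached as far as the arm can. A call is refused whole if a number of a shift passes 50 or a number of a turn 0.15, either way. A call with a gripper value outside its range is refused whole. OPENING is the closure, from 0 (fully open) to 1 (shut), set as the call begins (- or left out, the last holds). The fingers move at their own pace and stop on an object; the grip force is fixed at half the most. Time passes only in rows, so rows that do not move let the fingers close. It gives the time, the measured TCP pose, the force, the opening and the grip force at its end, in the units of the state.
- ctrl.get_obs(): the state, without advancing time (a new reading comes with each control period).
- ctrl.snapshot(name): name is "scene" or "top" or "wrist"; returns the picture (384x512x3 uint8, red, green, blue); there is no depth.
- ctrl.get_calibration(name): a dict with "fx", "fy", "cx", "cy" (pixels), "k1" (the pictures are not rectified: a ray, as slopes to the right and down, at radius r is drawn at 1 + k1 r^2 times it, then the intrinsics apply), "rvec" (rotation vector, rad) and "tvec" (3), from world to camera coordinates, as OpenCV has them; the wrist camera has in their place "T_tool_cam" (4x4, takes a point from camera to tool coordinates, whose origin is the TCP and whose axes are the flange's). Camera axes: x right, y down, z forward; pixel columns grow to the right and rows downward; lengths in m; the calibration is good to about 2 mm. A picture is of the moment at which its call begins: read the wrist's pose just before it. get_calibration takes no time and is no camera call.
- ctrl.sign_off(): hands the job in; it is judged then, once.
Trained networks look in the newest picture that a camera, given by its name, has taken for a name from the list of things; names that differ only in an ending like _2 or _b are one class to them, and where a whole thing is asked for, a point or a joint stands for the part that bears it (a point fixed in the world has none). Each returns a list of dicts, best first, with "p" (0 to 1); they miss things now and then, are a little off and sometimes report something else, mostly with a low value. They report only what shows in the picture. A call takes as long as a camera call. They do not tell look-alikes from the thing itself.
- ctrl.look_for(camera, label): "box" ([centre column, centre row, width, height] in pixels, round what is visible of it).
- ctrl.masks_of(camera, label): "mask" (384x512 bool, what is visible of it) and "box" ([centre column, centre row, width, height] in pixels, round what is visible of it).
- ctrl.place_of(camera, label): "uv" ([column, row] in pixels: a listed point, or the origin of a listed thing).
The state is a dict: "time_s": time; "q": joint angles; "joint_vel": joint speeds; "effort": joint torques, N m; "tcp_pos": TCP position; "tool_rot": TCP orientation; "ft_force": force on the tool from outside, world axes, zero at the start; "wrist_torque": the same for the moment, N m; "opening": finger opening in m; "grasp_force": force on a finger pad.
Only numpy, scipy, OpenCV 4.12 (cv2) and the standard library are available. Lean on these libraries where they do the work, as an engineer would, in place of code of your own. Each camera call takes 0.05 s, during which the arm holds its last target. There are 200 camera calls.

## Task

The parts of the pellet die stand stacked on the bench. Take the stack apart and set each part upright on its own place, in the middle: the plunger on the oblong pad with round ends, the ring over the post down onto its stand, the sleeve on the round pad and the flat press plate on the square pad. Do not tip any part over, and leave the vial and the timer standing where they are.

Things in the scene. Friction and masses are not known exactly. Their poses are not given: they have to be found in the camera images.
- plunger_center (a point): Centre (26 mm above its underside) of the die plunger, topmost in the stack: bare steel, a round foot 33 mm across and about 18 mm high at the bottom with a thinner stem rising from it, 52 mm high in all, 0.11 kg. Stands on the ring, underside 76 mm above the bench. Grip it by the foot. z is up
- ring_center (a point): Centre (8 mm above its underside) of the spacer ring, second from the top: steel, 42 mm outside, 26 mm hole, 16 mm high, 0.09 kg. Stands on the sleeve, underside 60 mm above the bench. z is its axis
- sleeve_center (a point): Centre (22 mm above its underside, on its axis) of the die sleeve, third from the top: steel cylinder 54 mm across, 44 mm high, 0.62 kg, bevelled at the top, with a hose stub about 4 mm long on the side towards its own -y (which faces the robot at the start, within about 35 degrees) and a small screw head; neither hinders the fingers. Stands on the press plate, underside 16 mm above the bench. z is its axis
- plate_center (a point): Centre (8 mm above its underside) of the press plate, bottom of the stack: flat round steel disc 64 mm across, 16 mm high with a bevelled top edge, 0.35 kg, standing on the bench. z is its axis
- long_pad_top (a point): Place for the plunger: middle of the top face of the oblong pad with round ends, 138 x 58 mm, dark with a lighter inlay, top 6 mm above the bench, fixed. x lies along its length
- post_stand_top (a point): Place for the ring: a round grey stand, 68 mm across, with an upright steel post in the middle. This point is at the foot of the post, on the stand's top face, 8 mm above the bench; the post is 10 mm thick and ends 28 mm above this point with a tapered tip. Fixed
- round_pad_top (a point): Place for the sleeve: middle of the top face of the round pad, 84 mm across, dark with a lighter inlay, top 6 mm above the bench, fixed
- square_pad_top (a point): Place for the press plate: middle of the top face of the square pad, 94 x 94 mm, dark with a lighter inlay, top 6 mm above the bench, fixed
- vial_center (a point): Not to be disturbed: centre of a loose glass vial with a black cap, 25 mm across, 50 mm high, standing upright on the bench. Behind the working area (x over 0.58, y 0.04 to 0.2) stands a tall computer tower, and a 182 mm high wash bottle at about x 0.58, y 0.34: keep the arm's swings short of them
- timer_center (a point): Not to be disturbed: centre of a loose white bench timer lying flat, 58 x 66 x 22 mm
There are look-alikes about, which are no part of the job. What is shaped like the part that bears post_stand_top but green is not meant.

How it is judged (in metres and radians):
At the end, for the whole second after the job is handed in: Every part stands upright (tilt under 0.1 rad), at rest, on its own place: plunger on the oblong pad, sleeve on the round pad and plate on the square pad with the axis within 12 mm of the pad's middle, the ring round the post and down on the stand within 10 mm; vial and timer upright (horizontal distance between plunger_center and long_pad_top below 0.012 m and z of plunger_center in the frame of long_pad_top between 0.022 and 0.031 m and angle between each of plunger_center, ring_center, sleeve_center, plate_center's own z axis and vertical below 0.1 rad and linear speed of each of plunger, spacer_ring, die_sleeve, press_plate below 0.02 m/s and horizontal distance between ring_center and post_stand_top below 0.01 m and z of ring_center in the frame of post_stand_top between 0.004 and 0.013 m and horizontal distance between sleeve_center and round_pad_top below 0.012 m and z of sleeve_center in the frame of round_pad_top between 0.018 and 0.027 m and horizontal distance between plate_center and square_pad_top below 0.012 m and z of plate_center in the frame of square_pad_top between 0.004 and 0.013 m and angle between each of vial_center, timer_center's own z axis and vertical below 0.2 rad); the robot touches nothing.
It fails at once if a part of the die is tipped over (angle between any of plunger_center, ring_center, sleeve_center, plate_center's own z axis and vertical above 0.6 rad).
It fails at once if the vial is pushed aside (more than 25 mm) (distance of vial_center from where it was at the start of the episode above 0.025 m).
It fails at once if the timer is pushed aside (more than 25 mm) (distance of timer_center from where it was at the start of the episode above 0.025 m).
It also fails if it takes over 120 s, if anything falls off the work surface, if the arm or the gripper's body presses on something with over 40 N, if the wrist force passes 120 N, or if a joint passes its speed limit or range.

## Working session

There is one attempt and no reset: what is moved stays moved. The work goes in short steps, Python scripts to look and compute and a shell command to move; the robot and the scene stay as the last step left them, time stands still between calls to the robot, and variables do not carry over. Pictures are saved under pics/ and viewed, at most 14 in all, crops included, and the job is handed in when it is done.

```bash
ls; mkdir -p pics
cat > h.py <<'E'
import numpy as np, cv2
from scipy.spatial.transform import Rotation as R
from plant import ctrl
def cal(n): return ctrl.get_calibration(n)
def pose():
    o=ctrl.get_obs(); return np.array(o["tcp_pos"]), R.from_euler("xyz",o["tool_rot"],degrees=True).as_matrix()
def extr(n,p=None):
    c=cal(n)
    if n=="wrist":
        T=np.array(c["T_tool_cam"]); t,Rm=p if p else pose()
        return Rm@T[:3,:3], Rm@T[:3,3]+t
    Rc=cv2.Rodrigues(np.array(c["rvec"],float))[0]
    return Rc.T, -Rc.T@np.array(c["tvec"],float).ravel()
def ray(n,uv,p=None):
    c=cal(n); K=np.array([[c["fx"],0,c["cx"]],[0,c["fy"],c["cy"]],[0,0,1.]])
    x=cv2.undistortPoints(np.array([[uv]],float),K,np.array([c["k1"],0,0,0,0.]))[0,0]
    Rw,o=extr(n,p); return o,Rw@np.array([x[0],x[1],1])
def at_z(n,uv,z,p=None):
    o,d=ray(n,uv,p); return o+d*(z-o[2])/d[2]
def proj(n,X,p=None):
    c=cal(n); Rw,o=extr(n,p); v=Rw.T@(np.array(X)-o); x=v[:2]/v[2]; x=x*(1+c["k1"]*(x@x))
    return [c["fx"]*x[0]+c["cx"],c["fy"]*x[1]+c["cy"]]
def save(n,f,s=1):
    im=ctrl.snapshot(n); cv2.imwrite("pics/"+f,cv2.resize(im[:,:,::-1],None,fx=s,fy=s,interpolation=cv2.INTER_CUBIC)); return im
Z=dict(plunger_center=.102,ring_center=.068,sleeve_center=.038,plate_center=.008,long_pad_top=.006,post_stand_top=.008,round_pad_top=.006,square_pad_top=.006,vial_center=.025,timer_center=.011)
E
python3 - <<'E'
from h import *
o=ctrl.get_obs(); print(o)
for n in ("scene","top"):
    save(n,n+"0.png",1.5)
    print(n, extr(n)[1].round(3))
    for k,z in Z.items():
        for d in ctrl.place_of(n,k)[:3]: print(k,round(d["p"],2),np.round(d["uv"],1),at_z(n,d["uv"],z).round(4)[:2])
E
```

```text
pics
{'time_s': 0.0, 'q': array([ 73.55515837,  39.53424729, -11.14611325,  89.74396629,
         9.0136026 ,  51.70923811, -12.32468029]), 'joint_vel': array([ 0.11113078, -0.05762687, -0.09883198,  0.05194282, -0.07262802,
       -0.03237038, -0.14409296]), 'effort': array([ 3.84640352e-04, -5.27560902e+01, -1.26691326e+00, -1.53427094e+01,
       -5.26429131e-02,  6.52789648e-03,  1.31022980e-04]), 'tcp_pos': array([ 0.19686378, -0.59255873,  0.2549032 ]), 'tool_rot': array([-1.79894886e+02,  7.43002454e-03,  1.83874047e+01]), 'ft_force': array([-0.86794091, -0.34404932, -0.65806065]), 'wrist_torque': array([-0.01000107, -0.00194545, -0.04933805]), 'grasp_force': 0.0, 'opening': 0.08855003292206495}
scene [-0.917  0.712  0.923]
plunger_center 0.58 [181.6 220.5] [0.4397 0.3029]
ring_center 0.49 [181.  225.7] [0.4627 0.2994]
sleeve_center 0.59 [182.  235.5] [0.4467 0.3032]
plate_center 0.5 [147.9 251.3] [0.4454 0.4291]
plate_center 0.46 [182.8 241.2] [0.4559 0.2991]
long_pad_top 0.27 [220.4 236.4] [0.4321 0.1653]
post_stand_top 0.48 [298.2 215.8] [ 0.4379 -0.1625]
round_pad_top 0.56
[... 331 characters left out ...]
523 0.3074]
plate_center 0.56 [172.6 208. ] [0.4499 0.3108]
long_pad_top 0.6 [355.1 203.4] [ 0.4633 -0.331 ]
long_pad_top 0.25 [172.3 204.2] [0.4638 0.3129]
post_stand_top 0.72 [388.4 205.5] [ 0.455  -0.4458]
post_stand_top 0.56 [304.  205.9] [ 0.455  -0.1512]
post_stand_top 0.51 [172.2 207.7] [0.451  0.3123]
round_pad_top 0.92 [208.7 207.1] [0.4527 0.1844]
round_pad_top 0.23 [171.6 207.2] [0.4531 0.3149]
square_pad_top 0.91 [260.  204.2] [0.4621 0.0035]
square_pad_top 0.72 [135.8 217.7] [0.4167 0.4382]
vial_center 0.68 [354.6 204.1] [ 0.4578 -0.3242]
vial_center 0.6 [192.7 178.8] [0.551  0.2403]
vial_center 0.56 [306.8 206.9] [ 0.4487 -0.1587]
timer_center 0.64 [135.6 218.6] [0.4129 0.4371]
```

View pics/scene0.png

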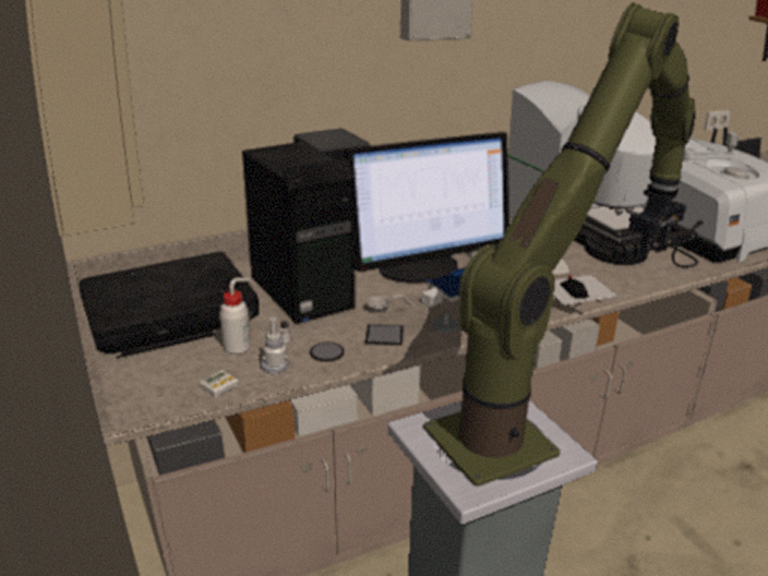

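View pics/top0.png

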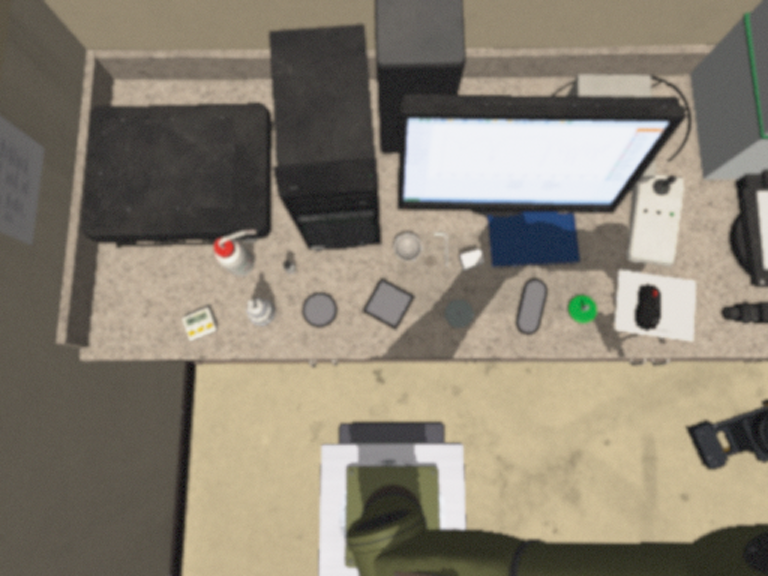

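Top view shows the stack at about (260,310), round pad (319,309), square pad (388,303), a grey stand in shadow (458,312), the oblong pad (531,306), the green look-alike (582,308), vial (290,260) and timer (199,322). I move toward the pads and look with the wrist camera.

```bash
python3 -m inch '{"translation":[[0,0,0],[0,0,0],[0,0,0],[29,-33,0],[29,-33,0],[29,-33,0],[29,-33,0],[29,-33,0],[29,-33,0],[29,-33,0],[29,-33,0]],"roll":[0.107,0.107,0.107,0,0,0,0,0,0,0,0]}' 0
python3 - <<'E'
from h import *
print(np.array(cal("wrist")["T_tool_cam"]).round(3), cal("wrist")["fx"]); p=pose()
save("wrist","w1.png",1.3); p=pose(); print(p[0],ctrl.get_obs()["tool_rot"])
for k in ("long_pad_top","post_stand_top","square_pad_top"):
    for d in ctrl.place_of("wrist",k)[:3]: print(k,round(d["p"],2),np.round(d["uv"],1),at_z("wrist",d["uv"],Z[k],p).round(4)[:2])
E
```

```text
time_s: 2.2
tcp_pos: [0.4303, -0.3278, 0.2559]
tool_rot: [180.0, -0.0, -0.0]
ft_force: [0.5, -0.7, 0.4]
opening: 0.0883
grasp_force: 0.0
[[-0.001 -0.962 -0.273  0.069]
 [ 1.    -0.    -0.002  0.   ]
 [ 0.002 -0.273  0.962 -0.129]
 [ 0.     0.     0.     1.   ]] 270.5558056188774
[ 0.43728339 -0.31955045  0.25598169] [-179.69329667   -0.34865661    0.69597266]
long_pad_top 0.95 [255.9 146.7] [ 0.4645 -0.3179]
post_stand_top 0.56 [137.2 156.9] [ 0.4484 -0.1513]
square_pad_top 0.72 [ 16.2 134.9] [0.4769 0.0157]
```

```bash
python3 -m inch '{"translation":[[0,0,0],[0,0,0],[0,0,0]],"roll":[0,0,0]}'
python3 - <<'E'
from h import *
for i in range(3):
    o=ctrl.get_obs(); print(o["time_s"],o["tcp_pos"],o["tool_rot"],o["q"])
    p=pose()
    ctrl.snapshot("wrist")
    for k in ("long_pad_top","post_stand_top"):
      for d in ctrl.place_of("wrist",k)[:2]: print(k,round(d["p"],2),np.round(d["uv"],1),at_z("wrist",d["uv"],Z[k],p).round(4)[:2])
E
```

```text
time_s: 2.7
tcp_pos: [0.4282, -0.3304, 0.2557]
tool_rot: [180.0, 0.0, -0.2]
ft_force: [-0.4, -0.2, -0.7]
opening: 0.0884
grasp_force: 0.0
2.7 [ 0.42821219 -0.33038808  0.25574355] [ 1.79971266e+02  1.48987659e-02 -1.61667412e-01] [ 35.05836291  32.95611828  -3.72637016 104.55886331   3.04306582
  42.57816057 -60.47300952]
long_pad_top 0.58 [253.6 145.3] [ 0.4558 -0.3274]
post_stand_top 0.69 [131.3 153.6] [ 0.4452 -0.1566]
post_stand_top 0.65 [337.2 148.2] [ 0.4517 -0.4433]
2.85 [ 0.42870021 -0.32974235  0.25574164] [ 1.79990775e+02  1.96545545e-03 -8.27684986e-02] [ 35.01207208  32.95672939  -3.76846518 104.55737687   3.04225068
  42.57954824 -60.47507203]
long_pad_top 0.67 [252.4 143. ] [ 0.4595 -0.325 ]
post_stand_top 0.87 [136.3 152.1] [ 0.4475 -0.1631]
post_stand_top 0.71 [340.  149.2] [ 0.451  -0.4466]
3.0 [ 0.42901529 -0.32933499  0.2557195 ] [ 1.79997203e+02 -1.45418781e-03 -3.22892809e-02] [ 34.96989199  32.9591402   -3.78174932 104.55706864   3.04244552
  42.57832944 -60.47805179]
long_pad_top 0.64 [251.5 143.8] [ 0.4587 -0.3233]
post_stand_top 0.74 [339.1 149.3] [ 0.4513 -0.4449]
post_stand_top 0.61 [134. 154.] [ 0.4451 -0.1591]
```

View pics/w1.png

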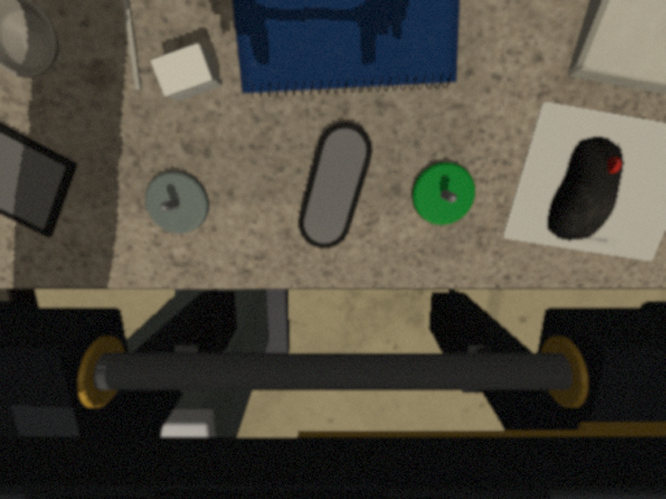

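Wrist picture: grey stand with post at (177,200), oblong pad centred at (336,184), green look-alike at (443,193) (in the 1.3x picture). Carry on along the bench.

```bash
cat >> h.py <<'E'
def look(labels,n=3,cam="wrist"):
    acc={}
    for i in range(n):
        p=pose(); im=ctrl.snapshot(cam)
        for k in labels:
            for d in ctrl.place_of(cam,k)[:2]: acc.setdefault(k,[]).append((round(d["p"],2),*at_z(cam,d["uv"],Z[k],p).round(4)[:2].tolist()))
            if i==0:
                for d in ctrl.masks_of(cam,k)[:2]:
                    m=d["mask"].astype(np.uint8); cs=cv2.findContours(m,cv2.RETR_EXTERNAL,cv2.CHAIN_APPROX_NONE)[0]
                    if not cs: continue
                    c=max(cs,key=cv2.contourArea)[:,0]
                    w=np.array([at_z(cam,q,Z[k],p)[:2] for q in c],np.float32)
                    (cx,cy),(a,b),an=cv2.minAreaRect(w*1000); print(" mask",k,round(d["p"],2),"ctr mm",round(cx,1),round(cy,1),"size",round(a,1),round(b,1),round(an,1),"box",np.round(d["box"]))
    for k,v in acc.items(): print(k,v)
    print("tcp",pose()[0].round(4)); return im
E
python3 - <<'E'
from h import *
look(["long_pad_top"],2)
E
python3 -m inch '{"translation":[[10,-35,0],[10,-35,0],[10,-35,0],[10,-35,0],[0,-20,0],[0,0,0],[0,0,0],[0,0,0],[0,0,0]],"roll":[0,0,0,0,0,0,0,0,0]}'
python3 - <<'E'
from h import *
look(["long_pad_top","post_stand_top","square_pad_top"])
E
python3 -m inch '{"translation":[[0,-35,0],[0,-35,0],[0,-35,0],[0,-35,0],[0,-20,0],[0,0,0],[0,0,0],[0,0,0],[0,0,0]],"roll":[0,0,0,0,0,0,0,0,0]}'
python3 - <<'E'
from h import *
look(["square_pad_top","round_pad_top","post_stand_top"])
save("wrist","w2.png",1.3)
E
```

```text
mask long_pad_top 0.96 ctr mm 458.9 -329.0 size 59.5 137.5 74.6 box [255. 141.  62. 103.]
long_pad_top [(0.65, 0.4591, -0.3257), (0.65, 0.4573, -0.3325)]
tcp [ 0.4292 -0.3291  0.2557]
time_s: 4.3
tcp_pos: [0.4689, -0.1708, 0.2557]
tool_rot: [180.0, -0.0, -0.2]
ft_force: [0.0, 0.6, 0.6]
opening: 0.0879
grasp_force: 0.0
 mask long_pad_top 0.74 ctr mm 459.0 -328.1 size 60.6 136.9 73.5 box [368. 171.  67.  92.]
 mask post_stand_top 0.92 ctr mm 443.8 -158.8 size 64.9 65.1 89.8 box [248. 182.  45.  43.]
 mask post_stand_top 0.6 ctr mm 453.2 -443.6 size 69.2 67.9 12.1 box [448. 176.  52.  48.]
 mask square_pad_top 0.67 ctr mm 467.4 6.2 size 94.5 95.5 61.2 box [131. 164.  84.  94.]
long_pad_top [(0.98, 0.4581, -0.3307), (0.76, 0.4529, -0.3297)]
post_stand_top [(0.89, 0.4503, -0.4478), (0.66, 0.4397, -0.1615), (0.89, 0.4442, -0.1599), (0.63, 0.4475, -0.4428), (0.69, 0.4486, -0.4455), (0.66, 0.4475, -0.1587)]
square_pad_top [(0.84, 0.4743, 0.0064), (0.98, 0.4702, 0.0063), (0.93, 0.4697, 0.0048)]
tcp [ 0.4692 -0.1692  0.2557]
time_s: 5.95
tcp_pos: [0.4692, -0.0107, 0.2557]
tool_rot: [180.0, 0.0, -0.2]
ft_force: [0.1, 0.1, -0.2]
opening: 0.0882
grasp_force: 0.0
 mask round_pad_top 0.91 ctr mm 454.0 169.1 size 84.1 82.2 89.8 box [131. 176.  62.  58.]
 mask round_pad_top 0.67 ctr mm 466.7 7.0 size 93.6 95.1 60.7 box [244. 165.  85.  91.]
 mask post_stand_top 0.85 ctr mm 443.6 -156.7 size 68.3 65.1 89.8 box [360. 182.  48.  46.]
square_pad_top [(0.84, 0.4723, 0.0055), (0.5, 0.4533, 0.1709), (0.6, 0.4716, 0.0092), (0.57, 0.4438, -0.1617), (0.71, 0.4716, 0.0062)]
round_pad_top [(0.61, 0.4547, 0.17), (0.68, 0.4547, 0.1707), (0.83, 0.4545, 0.1679)]
post_stand_top [(0.77, 0.4455, -0.1595), (0.9, 0.4428, -0.1612), (0.84, 0.4444, -0.1609)]
tcp [ 0.4692 -0.0091  0.2557]
```

```bash
python3 -m inch '{"translation":[[0,-40,0],[0,-40,0],[0,-40,0],[0,-40,0],[0,-40,0],[-10,-40,0],[-10,-40,0],[0,0,0],[0,0,0],[0,0,0],[0,0,0],[0,0,0]],"roll":[0,0,0,0,0,0,0,0,0,0,0,0]}'
python3 - <<'E'
from h import *
look(["plunger_center","ring_center","sleeve_center","plate_center","vial_center","timer_center","round_pad_top"])
save("wrist","w3.png",1.5)
E
```

```text
time_s: 7.95
tcp_pos: [0.4498, 0.2694, 0.2558]
tool_rot: [180.0, -0.0, -0.1]
ft_force: [0.3, 0.7, -0.5]
opening: 0.0883
grasp_force: 0.0
 mask plunger_center 0.93 ctr mm 452.7 299.3 size 32.8 32.7 23.7 box [227. 180.  29.  30.]
 mask ring_center 0.58 ctr mm 448.8 299.1 size 42.2 38.5 46.8 box [229. 178.  36.  34.]
 mask sleeve_center 0.88 ctr mm 449.9 297.1 size 56.5 50.2 59.7 box [230. 174.  45.  47.]
 mask plate_center 0.63 ctr mm 466.5 311.6 size 24.3 61.0 17.8 box [228. 156.  40.  28.]
 mask vial_center 0.87 ctr mm 553.4 241.4 size 23.5 28.3 34.3 box [277.  85.  23.  23.]
 mask timer_center 0.97 ctr mm 419.8 446.1 size 59.4 73.9 22.8 box [131. 186.  58.  51.]
 mask round_pad_top 0.69 ctr mm 454.0 169.7 size 83.4 82.6 89.8 box [328. 161.  61.  60.]
 mask round_pad_top 0.56 ctr mm 428.4 309.5 size 40.4 46.1 89.0 box [230. 180.  28.  30.]
plunger_center [(0.97, 0.4477, 0.3018), (0.74, 0.4483, 0.2999), (0.3, 0.4619, 0.2969), (0.82, 0.4488, 0.3021), (0.75, 0.4615, 0.2942)]
ring_center [(0.78, 0.4449, 0.3019), (0.57, 0.4478, 0.3028), (0.6, 0.4475, 0.3016), (0.42, 0.438, 0.421)]
sleeve_center [(0.94, 0.4465, 0.3034), (0.88, 0.4493, 0.3043), (0.76, 0.4497, 0.3048)]
plate_center [(0.71, 0.45, 0.3057)]
vial_center [(0.72, 0.5531, 0.2433), (0.79, 0.5549, 0.2406), (0.93, 0.5535, 0.2413)]
timer_center [(0.69, 0.4172, 0.4497), (0.51, 0.4701, 0.0105), (0.84, 0.4231, 0.4514), (0.56, 0.4212, 0.4438)]
round_pad_top [(0.79, 0.4535, 0.172), (0.57, 0.46, 0.1635), (0.79, 0.4552, 0.1659)]
tcp [0.4492 0.2708 0.2557]
```

View pics/w3.png

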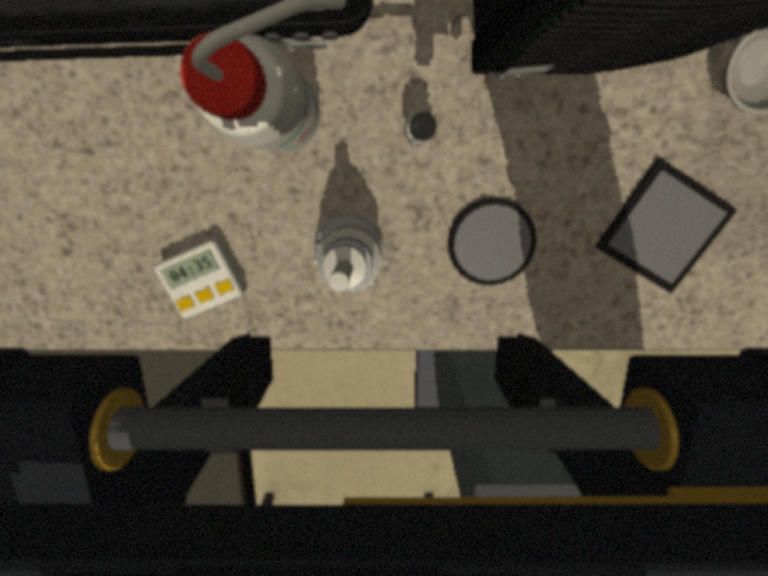

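Wrist picture: stack at (347,265), vial (421,127), timer (198,278), wash bottle base about (270,100). Descend above the stack and look close up.

```bash
python3 -m inch '{"translation":[[0,-16,10],[0,-15,25],[0,0,25],[0,0,15],[0,0,0],[0,0,0],[0,0,0],[0,0,0],[0,0,0]],"roll":[0,0,0,0,0,0,0,0,0]}'
python3 - <<'E'
from h import *
look(["plunger_center","ring_center","sleeve_center","plate_center"])
save("wrist","w4.png",1.5)
E
```

```text
time_s: 10.45
tcp_pos: [0.4496, 0.3021, 0.1814]
tool_rot: [-179.9, -0.1, -0.0]
ft_force: [0.4, -0.1, 0.4]
opening: 0.0879
grasp_force: 0.0
 mask plunger_center 0.81 ctr mm 452.5 300.0 size 38.0 30.8 31.6 box [259. 200.  38.  44.]
 mask ring_center 0.55 ctr mm 450.3 301.2 size 37.8 43.4 9.7 box [258. 192.  50.  43.]
 mask sleeve_center 0.64 ctr mm 452.0 302.6 size 48.7 58.8 4.2 box [257. 182.  58.  52.]
 mask plate_center 0.84 ctr mm 464.4 310.4 size 30.5 63.1 19.2 box [251. 167.  52.  39.]
plunger_center [(0.7, 0.4472, 0.2987), (0.97, 0.4475, 0.302), (0.89, 0.4469, 0.2992)]
ring_center [(0.7, 0.4453, 0.301), (0.72, 0.4447, 0.3031), (0.68, 0.4447, 0.3031)]
sleeve_center [(0.73, 0.448, 0.3009), (0.94, 0.4471, 0.3027), (0.72, 0.4468, 0.3015)]
tcp [0.4493 0.3018 0.1807]
```

View pics/w4.png

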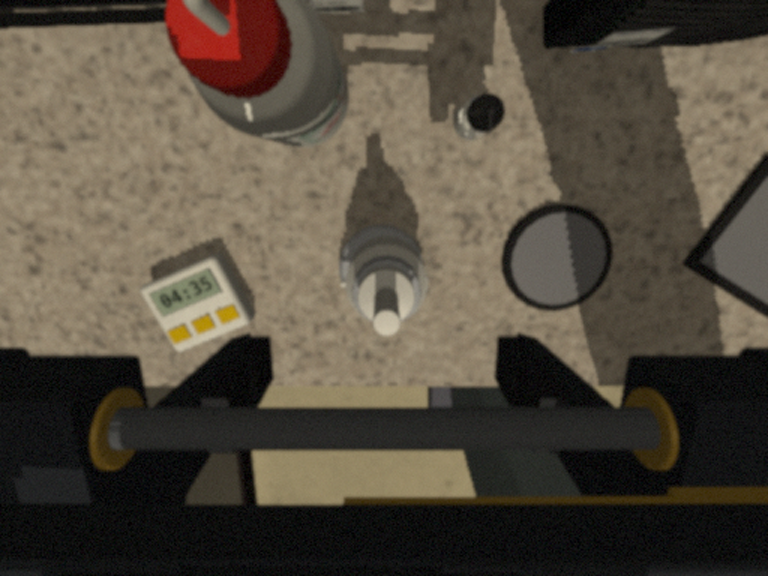

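Close-up: stem top at (386,321), foot and ring around it lie centred between the fingers. Descend to the foot and grip.

```bash
python3 -m inch '{"translation":[[-2,0,20],[0,0,25],[0,0,20],[0,0,12],[0,0,7],[0,0,0],[0,0,0],[0,0,0],[0,0,0],[0,0,0]],"roll":[0,0,0,0,0,0,0,0,0,0]}' 0
python3 -m inch '{"translation":[[0,0,0],[0,0,0],[0,0,0],[0,0,0],[0,0,0],[0,0,0],[0,0,0],[0,0,0]],"roll":[0,0,0,0,0,0,0,0]}' 1
```

```text
time_s: 12.45
tcp_pos: [0.4475, 0.302, 0.0972]
tool_rot: [-180.0, -0.0, -0.0]
ft_force: [0.9, -0.9, -0.3]
opening: 0.0885
grasp_force: 0.0
time_s: 13.25
tcp_pos: [0.4473, 0.3017, 0.0967]
tool_rot: [180.0, -0.0, -0.0]
ft_force: [-0.9, -0.2, 0.6]
opening: 0.0324
grasp_force: 30.0
```

```bash
python3 -m inch '{"translation":[[0,0,-8],[0,0,-15],[0,0,-25],[0,0,-30],[0,0,-20],[0,0,-10],[0,0,0],[0,0,0],[0,0,0]],"roll":[0,0,0,0,0,0,0,0,0]}'
python3 - <<'E'
from h import *
Z["plunger_center"]=pose()[0][2]-.021+.026
look(["ring_center","plunger_center","sleeve_center"],2)
save("wrist","w5.png",1.5)
E
```

```text
time_s: 14.15
tcp_pos: [0.4466, 0.3014, 0.2036]
tool_rot: [179.9, 0.1, -0.0]
ft_force: [1.0, 0.1, -0.8]
opening: 0.0322
grasp_force: 30.0
 mask ring_center 0.6 ctr mm 446.7 301.0 size 40.6 42.8 90.0 box [256. 186.  44.  37.]
 mask ring_center 0.59 ctr mm 548.0 249.3 size 19.9 29.0 33.0 box [314.  78.  29.  27.]
 mask sleeve_center 0.7 ctr mm 449.3 302.0 size 59.9 54.0 86.3 box [255. 177.  54.  54.]
ring_center [(0.84, 0.4443, 0.3028), (0.41, 0.5486, 0.2497), (0.89, 0.4469, 0.2996)]
plunger_center [(0.63, 0.4469, 0.301), (0.93, 0.446, 0.3005)]
sleeve_center [(0.92, 0.4524, 0.3003), (0.36, 0.4349, 0.3038)]
tcp [0.4473 0.3018 0.2047]
```

View pics/w5.png

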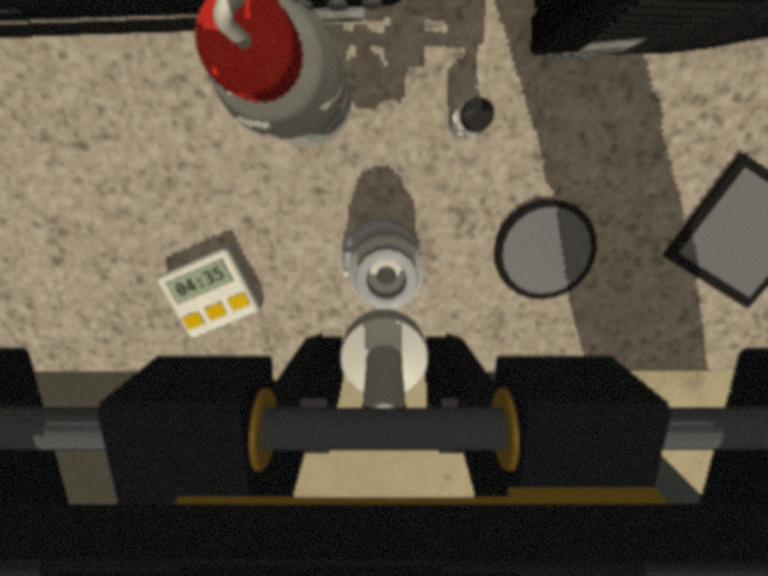

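Plunger is held upright, ring remained centred on the sleeve (hole at (388,272)). Carry the plunger to the oblong pad.

```bash
python3 -m inch '{"translation":[[0,20,0],[0,40,0],[1,48,0],[1,48,0],[1,48,0],[1,48,0],[1,48,0],[1,48,0],[1,48,0],[1,48,0],[1,48,0],[1,48,0]],"roll":[0,0,0,0,0,0,0,0,0,0,0,0]}'
python3 -m inch '{"translation":[[1,45,0],[1,30,0],[0,15,0],[0,0,0],[0,0,0],[0,0,0],[0,0,0],[0,0,0],[0,0,0],[0,0,0],[0,0,0],[0,0,0]],"roll":[0,0,0,0,0,0,0,0,0,0,0,0]}'
python3 - <<'E'
from h import *
Z["plunger_center"]=pose()[0][2]-.021+.026
look(["plunger_center","long_pad_top"],2)
E
```

```text
time_s: 15.95
tcp_pos: [0.457, -0.2403, 0.2049]
tool_rot: [180.0, -0.0, -0.0]
ft_force: [1.7, -0.0, -1.3]
opening: 0.0324
grasp_force: 30.0
time_s: 17.15
tcp_pos: [0.4591, -0.3282, 0.2047]
tool_rot: [180.0, -0.0, -0.0]
ft_force: [-0.4, 0.5, -0.6]
opening: 0.0324
grasp_force: 30.0
 mask plunger_center 0.6 ctr mm 467.8 -328.1 size 35.2 28.8 0.0 box [257. 238.  57.  62.]
 mask long_pad_top 0.61 ctr mm 461.5 -329.4 size 59.0 132.3 75.0 box [260. 169.  68. 101.]
plunger_center [(0.67, 0.4614, -0.3279), (0.67, 0.4597, -0.3276)]
long_pad_top [(0.87, 0.4605, -0.3244), (0.8, 0.4576, -0.3248)]
tcp [ 0.4591 -0.3282  0.2047]
```

```bash
python3 -m inch '{"translation":[[0,0,15],[0,0,35],[0,0,40],[0,0,35],[0,0,25],[0,0,15],[0,0,7],[0,0,3],[0,0,1],[0,0,1],[0,0,0],[0,0,0]],"roll":[0,0,0,0,0,0,0,0,0,0,0,0]}'
python3 -m inch '{"translation":[[0,0,0],[0,0,0],[0,0,0]],"roll":[0,0,0]}'
```

```text
time_s: 18.75
tcp_pos: [0.4595, -0.3284, 0.0284]
tool_rot: [180.0, -0.1, -0.0]
ft_force: [-0.7, -0.1, -0.8]
opening: 0.0321
grasp_force: 30.0
time_s: 19.05
tcp_pos: [0.4592, -0.3282, 0.0278]
tool_rot: [180.0, -0.0, -0.0]
ft_force: [0.0, 0.4, -1.1]
opening: 0.0324
grasp_force: 30.0
```

```bash
python3 -m inch '{"translation":[[0,0,1],[0,0,0],[0,0,0]],"roll":[0,0,0]}'
python3 -m inch '{"translation":[[0,0,0],[0,0,0],[0,0,0],[0,0,0],[0,0,0],[0,0,-10],[0,0,-30],[0,0,-45],[0,0,-45],[0,0,-35],[0,0,-15],[0,0,0]],"roll":[0,0,0,0,0,0,0,0,0,0,0,0]}' 0
python3 - <<'E'
from h import *
Z["plunger_center"]=.032
look(["plunger_center","long_pad_top"],2)
E
```

```text
time_s: 19.35
tcp_pos: [0.4592, -0.3282, 0.0267]
tool_rot: [180.0, -0.0, -0.0]
ft_force: [-0.2, 0.1, -0.7]
opening: 0.032
grasp_force: 30.0
time_s: 20.55
tcp_pos: [0.4604, -0.329, 0.2099]
tool_rot: [179.8, -0.3, -0.0]
ft_force: [0.2, -0.4, -0.3]
opening: 0.0883
grasp_force: 0.0
 mask plunger_center 0.86 ctr mm 463.8 -328.9 size 33.2 32.3 44.9 box [256. 175.  25.  29.]
 mask long_pad_top 0.66 ctr mm 458.9 -329.3 size 59.0 138.2 73.8 box [259. 173.  72. 104.]
plunger_center [(0.81, 0.4612, -0.3329), (0.58, 0.4583, -0.3269)]
long_pad_top [(0.69, 0.4579, -0.326), (0.88, 0.4575, -0.3258)]
tcp [ 0.4587 -0.3279  0.2057]
```

Plunger stands on the pad. Back to the stack for the ring.

```bash
python3 -m inch '{"translation":[[0,-20,0],[0,-40,0],[-1,-48,0],[-1,-48,0],[-1,-48,0],[-1,-48,0],[-1,-48,0],[-1,-48,0],[-1,-48,0],[-1,-48,0],[-2,-48,0],[-2,-48,0]],"roll":[0,0,0,0,0,0,0,0,0,0,0,0]}'
python3 -m inch '{"translation":[[0,-45,0],[0,-30,0],[0,-14,15],[0,0,25],[0,0,10],[0,0,0],[0,0,0],[0,0,0],[0,0,0],[0,0,0],[0,0,0]],"roll":[0,0,0,0,0,0,0,0,0,0,0]}'
python3 - <<'E'
from h import *
look(["ring_center","sleeve_center","plate_center"],3)
E
```

```text
time_s: 22.15
tcp_pos: [0.4468, 0.2138, 0.2063]
tool_rot: [180.0, 0.0, 0.0]
ft_force: [-0.5, 0.9, -0.7]
opening: 0.0884
grasp_force: 0.0
time_s: 23.25
tcp_pos: [0.4475, 0.3008, 0.1571]
tool_rot: [-180.0, -0.0, -0.0]
ft_force: [0.9, -0.6, -0.6]
opening: 0.0882
grasp_force: 0.0
 mask sleeve_center 0.71 ctr mm 453.6 302.1 size 45.1 59.4 2.3 box [255. 186.  64.  52.]
 mask plate_center 0.66 ctr mm 464.3 311.1 size 28.0 61.4 22.1 box [249. 170.  55.  38.]
ring_center [(0.76, 0.445, 0.3008), (0.95, 0.4438, 0.3), (0.56, 0.4449, 0.301)]
sleeve_center [(0.64, 0.4502, 0.298), (0.91, 0.449, 0.3019), (0.82, 0.4469, 0.3015)]
tcp [0.4473 0.3008 0.1567]
```

```bash
python3 -m inch '{"translation":[[-1,0,15],[-1,0,25],[0,0,20],[0,0,10],[0,0,6],[0,0,0],[0,0,0],[0,0,0],[0,0,0],[0,0,0]],"roll":[0,0,0,0,0,0,0,0,0,0]}' 0
python3 -m inch '{"translation":[[0,0,0],[0,0,0],[0,0,0],[0,0,0],[0,0,0],[0,0,0],[0,0,0],[0,0,0]],"roll":[0,0,0,0,0,0,0,0]}' 1
python3 -m inch '{"translation":[[0,0,-8],[0,0,-15],[0,0,-25],[0,0,-30],[0,0,-30],[0,0,-10],[0,0,0],[0,0,0],[0,0,0]],"roll":[0,0,0,0,0,0,0,0,0]}'
python3 - <<'E'
from h import *
Z["ring_center"]=pose()[0][2]-.0207+.008
look(["ring_center","sleeve_center","plate_center"],2)
save("wrist","w6.png",1.5)
E
```

```text
time_s: 25.0
tcp_pos: [0.4455, 0.301, 0.0811]
tool_rot: [-180.0, -0.0, -0.0]
ft_force: [0.5, 0.0, 1.0]
opening: 0.0881
grasp_force: 0.0
time_s: 25.8
tcp_pos: [0.4453, 0.3007, 0.0807]
tool_rot: [180.0, 0.0, -0.0]
ft_force: [0.5, -0.6, 0.4]
opening: 0.0411
grasp_force: 30.0
time_s: 26.7
tcp_pos: [0.4444, 0.3003, 0.1973]
tool_rot: [179.9, 0.1, -0.0]
ft_force: [0.5, 0.5, -0.9]
opening: 0.0411
grasp_force: 30.0
 mask ring_center 0.68 ctr mm 446.2 300.5 size 43.9 45.0 90.0 box [256. 238.  78.  72.]
 mask sleeve_center 0.63 ctr mm 448.8 302.0 size 59.4 55.8 90.0 box [255. 175.  55.  53.]
ring_center [(0.77, 0.4462, 0.3006), (0.86, 0.4453, 0.3004)]
sleeve_center [(0.71, 0.446, 0.3009), (0.31, 0.4601, 0.1818), (0.77, 0.4478, 0.3003)]
plate_center [(0.56, 0.4503, 0.306), (0.88, 0.4488, 0.3027)]
tcp [0.4452 0.3008 0.1987]
```

View pics/w6.png

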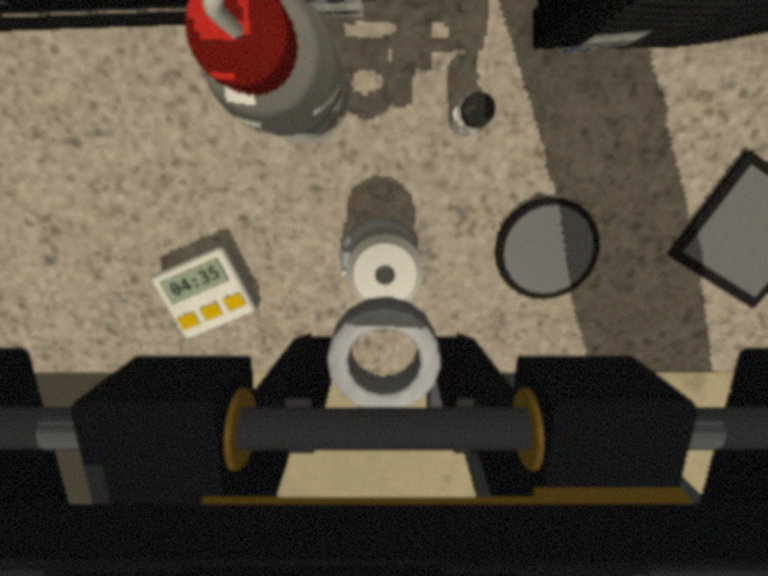

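Ring held level; the sleeve top shows at (386,272). Carry to the post.

```bash
python3 -m inch '{"translation":[[0,20,0],[0,40,0],[0,48,0],[0,48,0],[0,48,0],[0,48,0],[0,48,0],[0,48,0],[0,48,0],[-1,38,0],[0,20,0],[0,5,0]],"roll":[0,0,0,0,0,0,0,0,0,0,0,0]}'
python3 -m inch '{"translation":[[0,0,10],[0,0,30],[0,0,30],[0,0,10],[0,0,0],[0,0,0],[0,0,0],[0,0,0],[0,0,0],[0,0,0]],"roll":[0,0,0,0,0,0,0,0,0,0]}'
python3 - <<'E'
from h import *
Z["ring_center"]=pose()[0][2]-.0207+.008
look(["post_stand_top","ring_center"],3)
save("wrist","w7.png",1.5)
E
```

```text
time_s: 28.5
tcp_pos: [0.4438, -0.1614, 0.1988]
tool_rot: [179.9, -0.0, -0.3]
ft_force: [-0.1, 0.6, -0.7]
opening: 0.0409
grasp_force: 30.0
time_s: 29.5
tcp_pos: [0.4444, -0.1583, 0.1192]
tool_rot: [180.0, -0.1, -0.0]
ft_force: [-0.2, 0.0, 0.3]
opening: 0.0411
grasp_force: 30.0
 mask post_stand_top 0.92 ctr mm 452.6 -158.0 size 67.1 50.6 88.9 box [256. 191.  71.  73.]
 mask ring_center 0.64 ctr mm 446.2 -158.0 size 42.7 45.0 90.0 box [254. 238.  75.  73.]
 mask ring_center 0.4 ctr mm 478.0 -268.8 size 41.4 19.8 64.6 box [461. 178.  68.  42.]
post_stand_top [(0.56, 0.4466, -0.159), (0.77, 0.4455, -0.1586), (0.62, 0.4738, 0.005), (0.73, 0.4442, -0.1602)]
ring_center [(0.57, 0.4466, -0.158), (0.8, 0.4449, -0.1582), (0.71, 0.4722, -0.1603), (0.61, 0.4461, -0.1583)]
tcp [ 0.4442 -0.1582  0.1187]
```

View pics/w7.png

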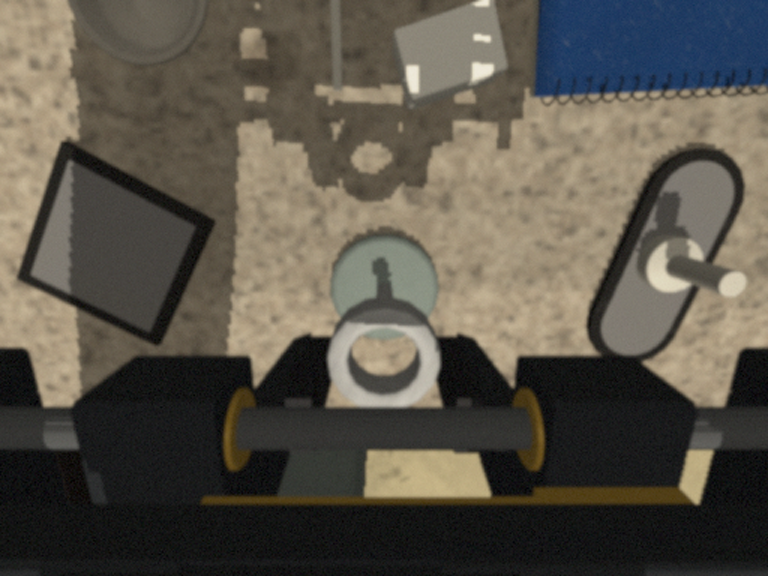

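Ring centred laterally over the stand (both at column 384), x agrees within 1–2 mm. Lower it.

```bash
python3 -m inch '{"translation":[[0,0,10],[0,0,20],[0,0,20],[0,0,15],[0,0,10],[0,0,7],[0,0,4],[0,0,2],[0,0,1],[0,0,0],[0,0,0],[0,0,0]],"roll":[0,0,0,0,0,0,0,0,0,0,0,0]}'
python3 -m inch '{"translation":[[0,0,1],[0,0,0],[0,0,0]],"roll":[0,0,0]}'
```

```text
time_s: 31.3
tcp_pos: [0.4444, -0.1583, 0.03]
tool_rot: [180.0, -0.0, -0.0]
ft_force: [1.1, 0.4, -1.6]
opening: 0.0415
grasp_force: 30.0
time_s: 31.6
tcp_pos: [0.4442, -0.1582, 0.0287]
tool_rot: [180.0, 0.0, -0.0]
ft_force: [0.0, 0.0, -1.1]
opening: 0.0411
grasp_force: 30.0
```

```bash
python3 -m inch '{"translation":[[0,0,0],[0,0,0],[0,0,0],[0,0,0],[0,0,0],[0,0,-10],[0,0,-30],[0,0,-45],[0,0,-45],[0,0,-30],[0,0,-10],[0,0,0]],"roll":[0,0,0,0,0,0,0,0,0,0,0,0]}' 0
python3 - <<'E'
from h import *
Z["ring_center"]=.016
look(["post_stand_top","ring_center"],2)
save("wrist","w8.png",1.5)
E
python3 -m inch '{"translation":[[0,-20,0],[0,-40,0],[0,-48,0],[0,-48,0],[0,-48,0],[0,-48,0],[0,-48,0],[0,-48,0],[0,-48,0],[2,-38,0],[1,-20,0],[0,-5,0]],"roll":[0,0,0,0,0,0,0,0,0,0,0,0]}'
python3 -m inch '{"translation":[[0,0,15],[0,0,25],[0,0,15],[0,0,0],[0,0,0],[0,0,0],[0,0,0],[0,0,0],[0,0,0]],"roll":[0,0,0,0,0,0,0,0,0]}'
python3 - <<'E'
from h import *
look(["sleeve_center","plate_center"],3)
save("wrist","w9.png",1.5)
E
```

```text
time_s: 32.8
tcp_pos: [0.4447, -0.1585, 0.2001]
tool_rot: [179.9, -0.2, -0.0]
ft_force: [0.3, -0.7, -0.4]
opening: 0.0882
grasp_force: 0.0
 mask post_stand_top 0.96 ctr mm 451.8 -437.4 size 69.0 58.3 14.2 box [485. 168.  51.  58.]
 mask post_stand_top 0.7 ctr mm 443.8 -157.6 size 65.8 64.4 89.9 box [257. 174.  52.  52.]
 mask ring_center 0.78 ctr mm 445.7 -157.9 size 41.5 40.7 44.8 box [254. 176.  37.  36.]
post_stand_top [(0.95, 0.4481, -0.4474), (0.83, 0.4454, -0.1556), (0.96, 0.4491, -0.4469), (0.78, 0.4432, -0.1594)]
ring_center [(0.55, 0.4445, -0.1578), (0.96, 0.4416, -0.155)]
tcp [ 0.4437 -0.158   0.1978]
time_s: 34.45
tcp_pos: [0.4466, 0.3043, 0.1983]
tool_rot: [-179.9, -0.0, 0.3]
ft_force: [-0.4, -0.2, 0.1]
opening: 0.0882
grasp_force: 0.0
time_s: 35.35
tcp_pos: [0.4474, 0.3009, 0.1441]
tool_rot: [-180.0, -0.0, -0.0]
ft_force: [1.0, 0.0, 0.2]
opening: 0.0882
grasp_force: 0.0
 mask sleeve_center 0.69 ctr mm 444.1 299.8 size 57.5 61.6 63.9 box [255. 196.  68.  70.]
 mask sleeve_center 0.28 ctr mm 429.8 431.4 size 53.0 67.1 22.8 box [113. 210.  87.  73.]
 mask plate_center 0.87 ctr mm 464.6 311.3 size 28.0 61.5 22.3 box [248. 173.  57.  40.]
 mask plate_center 0.56 ctr mm 418.9 448.3 size 62.1 77.8 22.2 box [113. 210.  88.  73.]
sleeve_center [(0.83, 0.4464, 0.2993), (0.93, 0.4473, 0.2996)]
tcp [0.4473 0.3008 0.1437]
```

View pics/w8.png

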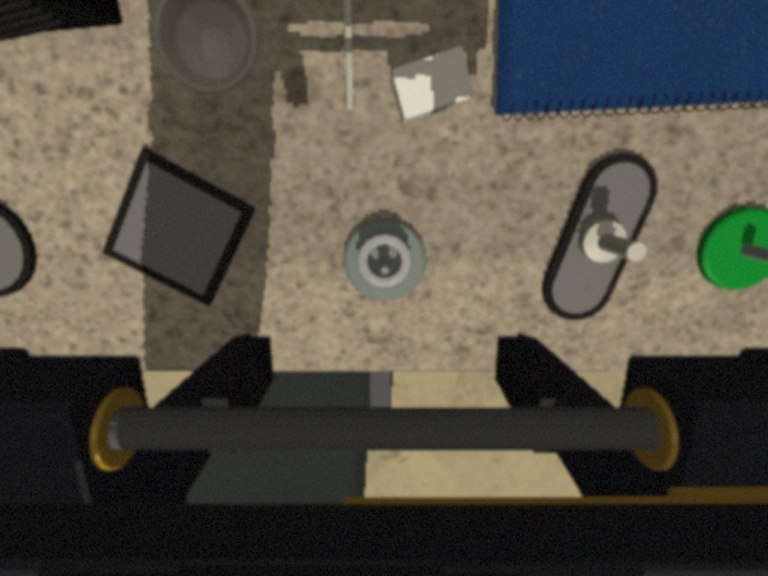

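View pics/w9.png

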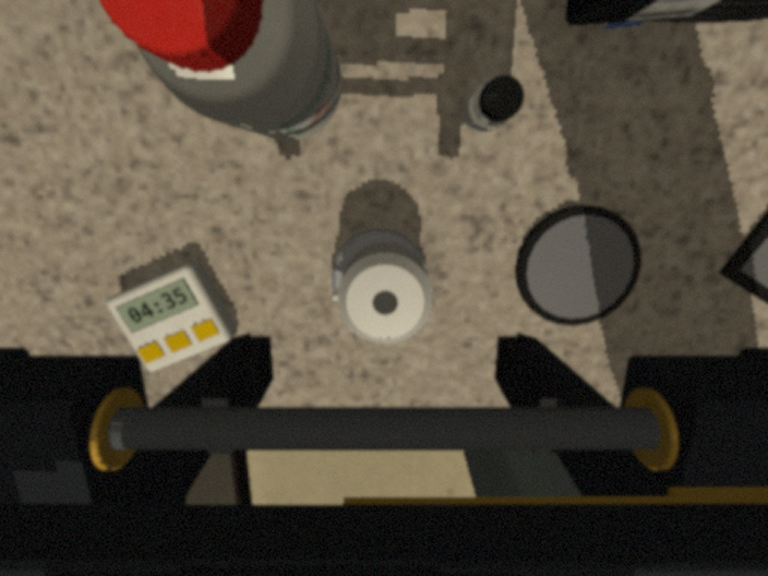

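Picture w8: ring lies over the post on the stand at (384,258). w9: sleeve top at (385,301), centred between fingers. Grip the sleeve.

```bash
python3 -m inch '{"translation":[[0,0,15],[0,0,30],[0,0,25],[0,0,18],[0,0,10],[0,0,6],[0,0,0],[0,0,0],[0,0,0],[0,0,0],[0,0,0]],"roll":[0,0,0,0,0,0,0,0,0,0,0]}' 0
python3 -m inch '{"translation":[[0,0,0],[0,0,0],[0,0,0],[0,0,0],[0,0,0],[0,0,0],[0,0,0],[0,0,0]],"roll":[0,0,0,0,0,0,0,0]}' 1
python3 -m inch '{"translation":[[0,0,-4],[0,0,-6],[0,0,-12],[0,0,-20],[0,0,-25],[0,0,-15],[0,0,-8],[0,0,0],[0,0,0],[0,0,0]],"roll":[0,0,0,0,0,0,0,0,0,0]}'
python3 - <<'E'
from h import *
Z["sleeve_center"]=.038+pose()[0][2]-.0397
look(["sleeve_center","plate_center"],3)
save("wrist","w10.png",1.5)
E
```

```text
time_s: 37.05
tcp_pos: [0.4475, 0.3009, 0.0401]
tool_rot: [-180.0, -0.0, -0.0]
ft_force: [-0.4, 0.3, -0.3]
opening: 0.0883
grasp_force: 0.0
time_s: 37.85
tcp_pos: [0.4472, 0.3006, 0.0396]
tool_rot: [180.0, 0.0, -0.0]
ft_force: [-0.0, -1.1, 0.5]
opening: 0.0532
grasp_force: 30.0
time_s: 38.85
tcp_pos: [0.4467, 0.3004, 0.1289]
tool_rot: [179.9, 0.1, -0.0]
ft_force: [0.3, 0.0, -6.2]
opening: 0.0533
grasp_force: 30.0
 mask sleeve_center 0.97 ctr mm 455.3 300.6 size 46.9 61.4 0.9 box [256. 253. 114. 124.]
 mask plate_center 0.96 ctr mm 458.1 305.5 size 44.4 64.8 5.0 box [249. 178.  66.  52.]
sleeve_center [(0.88, 0.4475, 0.3003), (0.72, 0.4478, 0.3006), (0.57, 0.4481, 0.3026), (0.16, 0.4825, 0.3041)]
plate_center [(0.7, 0.45, 0.3049), (0.16, 0.3852, 0.2996), (0.77, 0.4519, 0.3063), (0.6, 0.4499, 0.3053)]
tcp [0.4473 0.3008 0.1297]
```

View pics/w10.png

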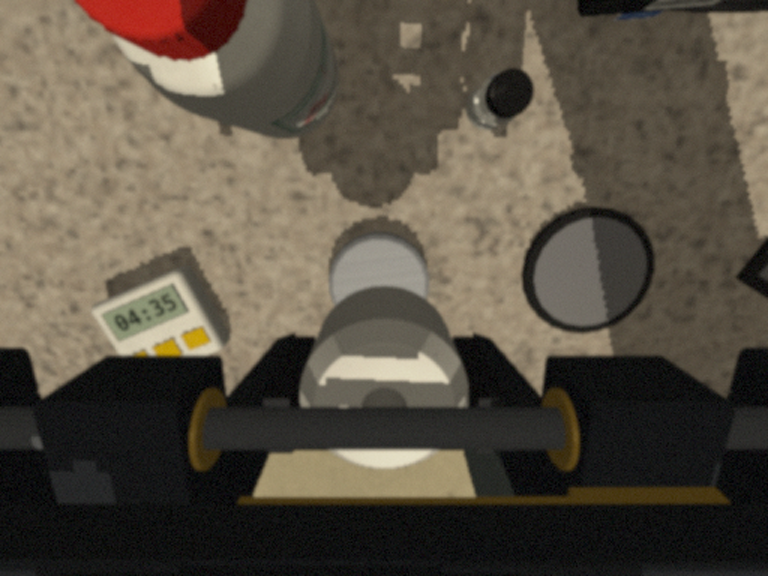

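Sleeve held; plate stays on the bench at (379,275). Carry it to the round pad.

```bash
python3 -m inch '{"translation":[[0,15,0],[1,28,0],[2,30,0],[2,30,0],[1,20,0],[0,8,0],[0,0,0],[0,0,0],[0,0,0],[0,0,0],[0,0,0]],"roll":[0,0,0,0,0,0,0,0,0,0,0]}'
python3 - <<'E'
from h import *
Z["sleeve_center"]=.038+pose()[0][2]-.0397
look(["sleeve_center","round_pad_top"],3)
E
```

```text
time_s: 40.55
tcp_pos: [0.4531, 0.1707, 0.1297]
tool_rot: [-180.0, -0.0, 0.1]
ft_force: [1.0, -1.0, -6.1]
opening: 0.0536
grasp_force: 30.0
 mask sleeve_center 0.85 ctr mm 462.0 170.4 size 61.0 46.3 89.1 box [254. 251. 112. 122.]
 mask round_pad_top 0.79 ctr mm 465.1 168.4 size 82.8 61.2 87.6 box [259. 177.  86.  68.]
 mask round_pad_top 0.31 ctr mm 467.5 8.0 size 97.1 93.6 60.0 box [427. 168. 136. 132.]
sleeve_center [(0.8, 0.4525, 0.1714), (0.66, 0.4543, 0.1707), (0.31, 0.4954, 0.0855), (0.58, 0.4532, 0.1702)]
round_pad_top [(0.65, 0.4544, 0.1684), (0.66, 0.4543, 0.1675)]
tcp [0.4533 0.1698 0.1297]
```

```bash
python3 -m inch '{"translation":[[1,1,10],[0,0,22],[0,0,25],[0,0,20],[0,0,11],[0,0,6],[0,0,3],[0,0,1],[0,0,1],[0,0,0],[0,0,0],[0,0,0]],"roll":[0,0,0,0,0,0,0,0,0,0,0,0]}'
python3 -m inch '{"translation":[[0,0,1],[0,0,0],[0,0,0]],"roll":[0,0,0]}'
```

```text
time_s: 42.3
tcp_pos: [0.4544, 0.1689, 0.031]
tool_rot: [-180.0, -0.0, -0.0]
ft_force: [-0.3, -0.1, -6.3]
opening: 0.0532
grasp_force: 30.0
time_s: 42.6
tcp_pos: [0.4543, 0.1688, 0.0297]
tool_rot: [180.0, -0.0, -0.0]
ft_force: [-0.2, 0.2, -7.1]
opening: 0.0531
grasp_force: 30.0
```

```bash
python3 -m inch '{"translation":[[0,0,0],[0,0,0],[0,0,0],[0,0,0],[0,0,0],[0,0,-10],[0,0,-25],[0,0,-35],[0,0,-35],[0,0,-20],[0,0,-5],[0,0,0]],"roll":[0,0,0,0,0,0,0,0,0,0,0,0]}' 0
python3 - <<'E'
from h import *
Z["sleeve_center"]=.028
look(["sleeve_center","round_pad_top"],2)
E
python3 -m inch '{"translation":[[0,-15,0],[-1,-28,0],[-2,-30,0],[-2,-30,0],[0,-22,0],[0,-10,0],[0,0,0],[0,0,0],[0,0,0],[0,0,0],[0,0,0]],"roll":[0,0,0,0,0,0,0,0,0,0,0]}'
python3 - <<'E'
from h import *
look(["plate_center","sleeve_center"],3)
save("wrist","w11.png",1.5)
E
```

```text
time_s: 43.8
tcp_pos: [0.4545, 0.1689, 0.1605]
tool_rot: [-180.0, -0.1, -0.0]
ft_force: [0.8, 0.5, -0.7]
opening: 0.0881
grasp_force: 0.0
 mask sleeve_center 0.6 ctr mm 451.4 169.9 size 62.5 57.5 25.7 box [255. 189.  64.  62.]
 mask round_pad_top 0.6 ctr mm 456.7 169.1 size 79.0 82.5 1.7 box [256. 179.  79.  76.]
sleeve_center [(0.89, 0.4552, 0.1698), (0.18, 0.4272, 0.4312), (0.97, 0.4561, 0.169), (0.47, 0.554, 0.2388)]
tcp [0.4539 0.1687 0.159 ]
time_s: 45.3
tcp_pos: [0.4495, 0.3029, 0.1598]
tool_rot: [180.0, -0.0, -0.1]
ft_force: [0.3, -0.4, 0.4]
opening: 0.088
grasp_force: 0.0
 mask plate_center 0.7 ctr mm 446.8 304.3 size 63.6 66.3 89.9 box [254. 183.  56.  64.]
 mask sleeve_center 0.68 ctr mm 454.9 173.0 size 70.6 54.8 72.3 box [391. 185.  74.  61.]
plate_center [(0.74, 0.4484, 0.3067), (0.8, 0.4487, 0.3047), (0.84, 0.4508, 0.3033)]
sleeve_center [(0.78, 0.4554, 0.1767), (0.63, 0.4578, 0.1756), (0.69, 0.4582, 0.1755)]
tcp [0.4492 0.3039 0.1597]
```

View pics/w11.png

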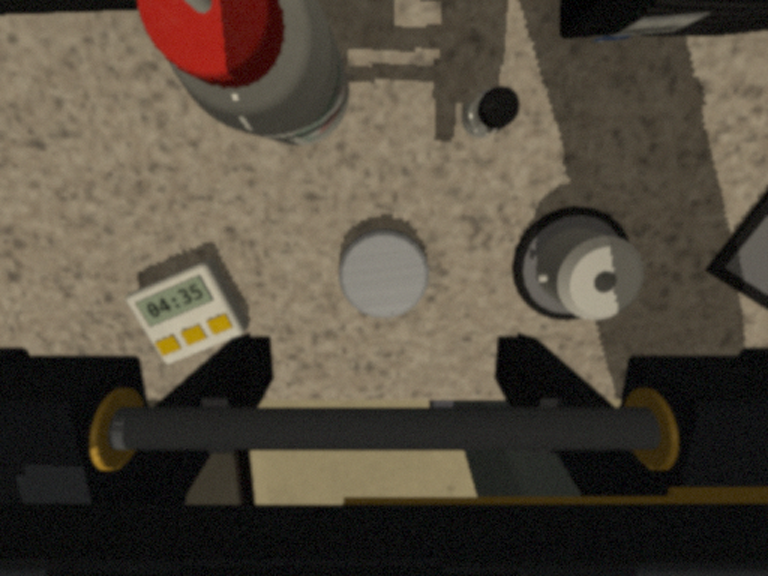

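Plate at (383,274), centred between fingers; sleeve stands on its pad. Descend on the plate.

```bash
python3 -m inch '{"translation":[[-1,0,15],[0,0,35],[0,0,35],[0,0,25],[0,0,13],[0,0,8],[0,0,4],[0,0,2],[0,0,0],[0,0,0],[0,0,0],[0,0,0]],"roll":[0,0,0,0,0,0,0,0,0,0,0,0]}' 0
python3 -m inch '{"translation":[[0,0,1],[0,0,0],[0,0,0]],"roll":[0,0,0]}'
python3 -m inch '{"translation":[[0,0,0],[0,0,0],[0,0,0],[0,0,0],[0,0,0],[0,0,0],[0,0,0],[0,0,0]],"roll":[0,0,0,0,0,0,0,0]}' 1
python3 -m inch '{"translation":[[0,0,-3],[0,0,-7],[0,0,-15],[0,0,-25],[0,0,-30],[0,0,-25],[0,0,-10],[0,0,-5],[0,0,0],[0,0,0],[0,0,0]],"roll":[0,0,0,0,0,0,0,0,0,0,0]}'
python3 - <<'E'
from h import *
Z["plate_center"]=.008+pose()[0][2]-.0207
look(["plate_center"],3)
save("wrist","w12.png",1.5)
E
```

```text
time_s: 47.1
tcp_pos: [0.4485, 0.304, 0.0231]
tool_rot: [-180.0, -0.0, -0.0]
ft_force: [-0.5, 0.2, -0.3]
opening: 0.088
grasp_force: 0.0
time_s: 47.4
tcp_pos: [0.4482, 0.3038, 0.0216]
tool_rot: [180.0, 0.0, -0.0]
ft_force: [0.9, 0.5, -0.1]
opening: 0.0881
grasp_force: 0.0
time_s: 48.2
tcp_pos: [0.4483, 0.3039, 0.0217]
tool_rot: [-180.0, -0.0, -0.0]
ft_force: [-0.2, -0.1, -1.2]
opening: 0.0629
grasp_force: 30.0
time_s: 49.3
tcp_pos: [0.4477, 0.3034, 0.1406]
tool_rot: [179.9, 0.1, -0.0]
ft_force: [-0.2, 0.6, -3.7]
opening: 0.063
grasp_force: 30.0
 mask plate_center 0.67 ctr mm 453.7 302.9 size 65.2 54.5 88.9 box [255. 227. 112.  89.]
plate_center [(0.83, 0.4497, 0.3045), (0.79, 0.45, 0.3029), (0.7, 0.45, 0.3029)]
tcp [0.4482 0.3038 0.1415]
```

View pics/w12.png

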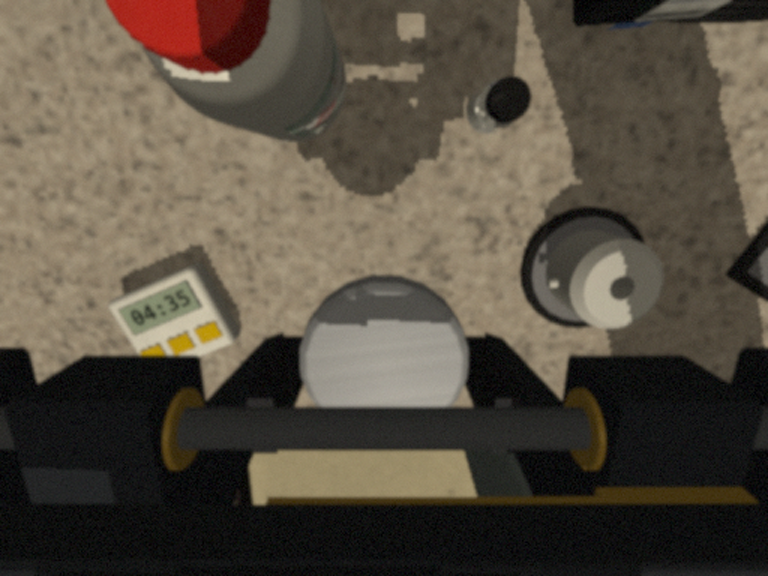

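Plate is held level. Carry it over the sleeve to the square pad.

```bash
python3 -m inch '{"translation":[[0,15,0],[2,35,0],[4,45,0],[4,45,0],[4,45,0],[4,45,0],[1,40,0],[0,20,0],[0,7,0],[0,0,0],[0,0,0],[0,0,0]],"roll":[0,0,0,0,0,0,0,0,0,0,0,0]}'
python3 -m inch '{"translation":[[0,0,0],[0,0,0],[0,0,0],[0,0,0]],"roll":[0,0,0,0]}'
python3 - <<'E'
from h import *
Z["plate_center"]=.008+pose()[0][2]-.0217
look(["plate_center","square_pad_top"],3)
E
```

```text
time_s: 50.9
tcp_pos: [0.4674, 0.0087, 0.1417]
tool_rot: [-179.9, -0.0, 0.2]
ft_force: [0.6, -0.8, -3.7]
opening: 0.0628
grasp_force: 30.0
time_s: 51.3
tcp_pos: [0.4672, 0.007, 0.1417]
tool_rot: [180.0, -0.0, 0.0]
ft_force: [0.0, -0.0, -3.1]
opening: 0.0627
grasp_force: 30.0
 mask plate_center 0.6 ctr mm 472.5 7.1 size 54.6 65.2 0.1 box [256. 230. 114.  93.]
 mask square_pad_top 0.83 ctr mm 468.0 6.4 size 93.8 93.3 60.7 box [257. 166. 122.  90.]
plate_center [(0.86, 0.4692, 0.0077), (0.89, 0.4678, 0.0062), (0.65, 0.4684, 0.007)]
square_pad_top [(0.8, 0.4703, 0.007), (0.61, 0.4723, 0.0088), (0.61, 0.4495, 0.1843), (0.55, 0.471, 0.0087)]
tcp [0.4672 0.0068 0.1417]
```

Aligned (0.468, 0.007 for both). Lower to TCP z ≈ 0.0277.

```bash
python3 -m inch '{"translation":[[0,0,12],[0,0,28],[0,0,30],[0,0,20],[0,0,11],[0,0,6],[0,0,3],[0,0,2],[0,0,1],[0,0,0],[0,0,0],[0,0,0]],"roll":[0,0,0,0,0,0,0,0,0,0,0,0]}'
python3 -m inch '{"translation":[[0,0,1],[0,0,0],[0,0,0]],"roll":[0,0,0]}'
python3 -m inch '{"translation":[[0,0,0],[0,0,0],[0,0,0],[0,0,0],[0,0,0],[0,0,-10],[0,0,-30],[0,0,-45],[0,0,-50],[0,0,-50],[0,0,-35],[0,0,-15]],"roll":[0,0,0,0,0,0,0,0,0,0,0,0]}' 0
python3 -m inch '{"translation":[[0,0,0],[0,0,0],[0,0,0],[0,0,0],[0,0,0],[0,0,0]],"roll":[0,0,0,0,0,0]}'
python3 - <<'E'
from h import *
Z.update(plate_center=.014,ring_center=.016,sleeve_center=.028,plunger_center=.032)
look(["plate_center","square_pad_top","ring_center","post_stand_top","sleeve_center","round_pad_top"],2)
save("wrist","w13.png",1.5)
E
```

```text
time_s: 53.05
tcp_pos: [0.4679, 0.0068, 0.0294]
tool_rot: [-180.0, -0.0, -0.0]
ft_force: [-0.9, 1.0, -3.6]
opening: 0.0626
grasp_force: 30.0
time_s: 53.35
tcp_pos: [0.4676, 0.0068, 0.0281]
tool_rot: [180.0, 0.0, -0.0]
ft_force: [0.2, 0.3, -2.7]
opening: 0.0625
grasp_force: 30.0
time_s: 54.55
tcp_pos: [0.4687, 0.0068, 0.2672]
tool_rot: [-180.0, -0.3, -0.0]
ft_force: [1.1, 0.7, -1.0]
opening: 0.0883
grasp_force: 0.0
time_s: 55.15
tcp_pos: [0.4675, 0.0069, 0.2624]
tool_rot: [180.0, 0.1, 0.0]
ft_force: [0.5, 0.2, -0.6]
opening: 0.0886
grasp_force: 0.0
 mask plate_center 0.85 ctr mm 467.4 7.3 size 64.0 63.9 63.7 box [255. 165.  44.  47.]
 mask square_pad_top 0.58 ctr mm 467.6 7.6 size 93.6 93.7 60.5 box [256. 162.  85.  88.]
 mask ring_center 0.58 ctr mm 446.2 -158.2 size 47.9 40.5 64.5 box [370. 182.  31.  30.]
 mask post_stand_top 0.77 ctr mm 442.4 -156.2 size 64.6 66.5 0.0 box [368. 180.  46.  46.]
 mask sleeve_center 0.74 ctr mm 452.4 169.9 size 55.3 72.1 18.5 box [138. 177.  56.  46.]
 mask round_pad_top 0.58 ctr mm 457.3 161.6 size 83.0 71.2 26.7 box [146. 173.  60.  62.]
plate_center [(0.88, 0.4704, 0.0076), (0.81, 0.467, 0.0071)]
ring_center [(0.93, 0.4451, -0.1532), (0.75, 0.4429, -0.1564)]
post_stand_top [(0.56, 0.4462, -0.1601), (0.82, 0.4463, -0.1553)]
sleeve_center [(0.84, 0.4553, 0.1724), (0.98, 0.4578, 0.1735)]
square_pad_top [(0.69, 0.4419, -0.1594)]
round_pad_top [(0.59, 0.4517, 0.1696)]
tcp [0.4677 0.0068 0.263 ]
```

View pics/w13.png

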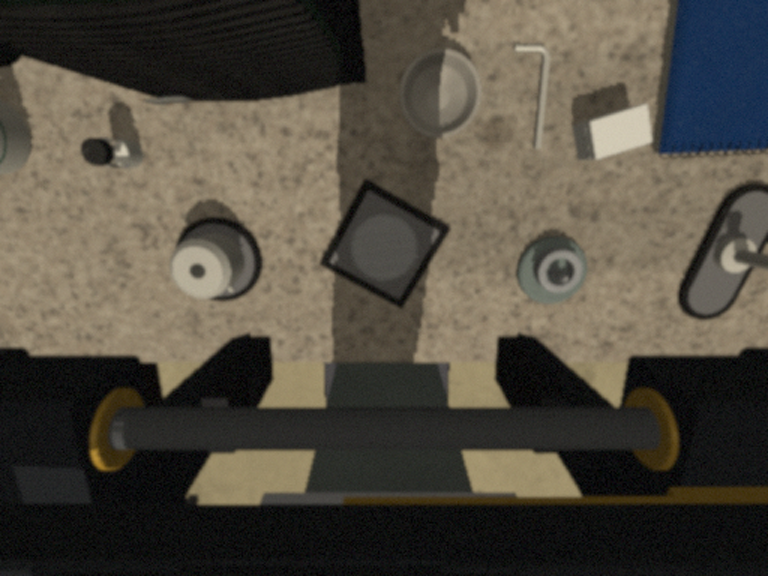

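All four parts stand on their places: sleeve (205,268), plate (384,247), ring (560,270), plunger (738,252). The vial at (110,152) is standing too, so I hand in.

```bash
python3 -c "
from plant import ctrl
print(ctrl.sign_off())"
```

```text
the job is handed in; nothing more can be done
None
```

The stack is apart and handed in at about 55 s: plunger, ring, sleeve and plate each measured within a few millimetres of the middle of its own place. The vial and timer were not touched, but sign-off returned no verdict.

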